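Fetch the pin pot from behind the glue bottle

ROBOT

A 6-joint arm with a two-finger parallel gripper is mounted at the origin on a cart in front of the work surface, level with it; the furniture and walls round the work are solid. World frame = base frame: x ahead of the robot, y to its left, z up, the work surface at z = 0. Lengths are in m, angles in degrees, forces in N, time in s.
With the tool pointing down it reaches from about 0.325 to 0.775 m from the base axis. Payload 5.5 kg.
Tool frame: the origin (TCP) lies midway between the tips of the shut fingers; the grasp point (between the pads) lies 19 mm behind it; z points along the fingers, y is the line along which they close (so a half turn about z gives the same grasp; the last joint's range is limited). The gripper opens to 85 mm and grips with 20 to 120 N. Pads are 22 mm wide; open, the fingers measure 114 mm over their backs; the gripper's body (76 mm by 85 mm) begins 54 mm behind the grasp point. The pads swing forward as they close: fully open they stand 13 mm farther back than shut.
Start: joints at [-80.14, 5.22, 70.514, -0, 104.267, -3.249], TCP at [0.136, -0.584, 0.231] pointing down, gripper open.
Joint ranges: [-164.24, 164.24], [-49.07, 125.15], [9.68, 141.18], [-86.29, 266.29], [3.28, 154.24], [-151.56, 151.56]. Speed limits (degrees/s): [147.25, 147.25, 172.46, 180, 180, 180].

INTERFACE

Orientations are given as a 3x3 rotation matrix whose columns are the frame's x, y, z axes.
In Python, from station import * gives the robot as it stands.
- The arm moves only by the tool move_arm, never from a script. Its argument "rows" is a list of rows, each an object of numbers: "gripper": the closure, from -1 (fully open) to 1 (shut); "tx", "ty", "tz": the shift along the tool's x, y, z in units of 40 mm (1.0 is 40 mm); "wx", "wy", "wz": the turn, a rotation vector about the tool's x, y, z in units of 6 degrees (1.0 is 6 degrees). In form: [{"gripper": .., "tx": .., "ty": .., "tz": .., "wx": .., "wy": .., "wz": ..}, ...]. A call has 1 to 20 rows; each row is the pose to reach, as a shift and turn from the pose commanded when the call began, along the tool's axes at that moment; what a row does not reach only later rows make up. A row lasts 1/10 s, in which the tool goes at most 50 mm and 8.59 degrees, less where a joint would pass 70% of its speed; a pose out of reach is approached as far as the arm can. A call with a gripper value outside its range is refused whole. The fingers move at their own pace and stop on an object; "grip_force" is the grip in N (left out, the last holds). Time passes only in rows, so rows that repeat a pose let the fingers close. It gives the time, the measured TCP pose, the force, the opening and the grip force at its end, in the units of the state.
- observe(): the state, without advancing time (a new reading comes with each control period).
- capture(name): name is "side" or "top"; returns the picture (420x560x3 uint8, blue, green, red); there is no depth.
- camera_model(name): a dict with "fx", "fy", "cx", "cy" (pixels), "camera_from_world" (4x4, takes a point from world to camera coordinates). Camera axes: x right, y down, z forward; pixel columns grow to the right and rows downward; lengths in m; the calibration is good to about 2 mm. A picture is of the moment at which its call begins. camera_model takes no time and is no camera call.
- close_job(): hands the job in; it is judged then, once.
The state is a dict: "clock": time; "joint_positions": joint angles; "joint_velocities": joint speeds; "joint_torque": joint torques, N m; "tool_pos": TCP position; "eef_rot": TCP orientation; "wrist_force": force on the tool from outside, world axes, zero at the start; "wrist_torque": the same for the moment, N m; "grip_width": finger opening in m; "finger_force": force on a finger pad.
Only numpy, scipy, OpenCV 4.12 (cv2) and the standard library are available. Lean on these libraries where they do the work, as an engineer would, in place of code of your own. Each camera call takes 0.05 s, during which the arm holds its last target. There are 200 camera calls.

TASK

I need the small white pot with the black lid, which is boxed in behind the glue bottle in its grey desk bay. Stand the glue bottle aside on a free spot of the desk, lift the pot out and stand it in the middle of the round green coaster, then put the glue bottle back upright in the middle of the blue pad at the front of the bay where it came from. Keep both of them upright all the time.

Things in the scene. Friction and masses are not known exactly. Their poses are not given: they have to be found in the camera images.
- glue_bottle: Glue bottle, pale with a dark pointed nozzle, 0.06 kg, upright. Body 35 mm in diameter up to 74 mm, nozzle 18 mm wide above, 112 mm tall in all. Origin: centre of its underside, z up. It starts on the bay's blue pad, 8 mm in front of the pot: no room for a finger between. No walls beside it: grasp it across the bay. The desk left of the bays, round x 0.53, y 0.35, is free.
- pin_pot: Small white pot, fixed black lid, 44 mm in diameter, 35 mm tall, 0.05 kg. Origin: centre of its underside, z up. It starts on the bay's floor 48 mm behind the pad, 7 mm from the walls on either side but with 50 mm free behind it: only fingers closing along the bay reach it, once the bottle is gone. The all-white flat pot behind the yellow tape measure in a like bay is not wanted.
- front_pad (a point): Centre of the blue 44 mm pad at the front of the bottle's grey bay, on the bay's floor, 5 mm above the desk. x runs back along the bay to the pot, y across it, z up. Bay fixed; floor 160 x 84 mm, 32 mm of it before this point. Side walls 58 mm apart, 8 mm thick, from 24 to 127 mm behind it, back wall at 121 mm, tops 47 mm above the desk. A like bay stands 16 cm or more beside it.
- coaster_top (a point): Centre of the upper face of the round green coaster, 90 mm in diameter, 4 mm thick, fixed to the desk on the right; the point lies 4 mm above the desk. z up.
Not all that is in view belongs to the job. Leave any red look-alike of the part that bears front_pad alone.

How it is judged (in metres and radians):
On the way, in this order (a step that is already met when the one before it is completed fails the run):
1. the glue bottle stands aside, let go, more than 5 cm from its pad (horizontal distance between glue_bottle and front_pad above 0.05 m and angle between glue_bottle's own z axis and vertical below 0.17 rad and linear speed of glue_bottle below 0.03 m/s and contact force between glue_bottle and the fingers below 0.1 N), for 0.2 s.
2. the pot stands on the coaster, let go, while the bottle still stands aside (horizontal distance between glue_bottle and front_pad above 0.05 m and horizontal distance between pin_pot and coaster_top below 0.02 m and z of pin_pot in the frame of coaster_top below 0.005 m and angle between pin_pot's own z axis and vertical below 0.17 rad and contact force between pin_pot and the fingers below 0.1 N), for 0.2 s.
At the end, for the whole second after the job is handed in: The black-lidded pot stands upright on the green coaster, its centre within 20 mm of the coaster's centre, and the glue bottle stands upright (within 10 degrees) on the blue pad of its bay, its centre within 15 mm of the pad's centre; both let go and at rest (horizontal distance between pin_pot and coaster_top below 0.02 m and z of pin_pot in the frame of coaster_top below 0.005 m and angle between each of pin_pot, glue_bottle's own z axis and vertical below 0.17 rad and horizontal distance between glue_bottle and front_pad below 0.015 m and z of glue_bottle in the frame of front_pad below 0.005 m and linear speed of each of pin_pot, glue_bottle below 0.02 m/s); the robot touches nothing.
It fails at once if the glue bottle is tipped over (35 degrees) (angle between glue_bottle's own z axis and vertical above 0.61 rad).
It fails at once if the pot is tipped over (35 degrees) (angle between pin_pot's own z axis and vertical above 0.61 rad).
It also fails if it takes over 72 s, if anything falls off the work surface, if the arm or the gripper's body presses on something with over 40 N, if the wrist force passes 120 N, or if a joint passes its speed limit or range.

## Working session

There is one attempt and no reset: what is moved stays moved. The work goes in short steps, Python scripts to look and compute and a tool call to move; the robot and the scene stay as the last step left them, time stands still between calls to the robot, and variables do not carry over. Pictures are saved under pics/ and viewed, at most 10 in all, crops included, and the job is handed in when it is done.

Besides the shell and the picture viewer there is one more tool, called after "Emit:" as a command line: name --argument value ..., lists and objects as JSON in quotes. move_arm: Moves the arm, as the interface text tells. Its arguments: {"type":"object","properties":{"rows":{"type":"array","items":{"type":"object","properties":{"gripper":{"type":"number"},"tx":{"type":"number"},"ty":{"type":"number"},"tz":{"type":"number"},"wx":{"type":"number"},"wy":{"type":"number"},"wz":{"type":"number"}}}},"grip_force":{"type":"number"}},"required":["rows"]}

```bash
mkdir -p pics
python3 - <<'E'
from station import *
import cv2,numpy as np
for n in("top","side"):
    cv2.imwrite(f"pics/{n}0.png",capture(n)); m=camera_model(n)
    T=np.array(m["camera_from_world"]);print(n,m["fx"],m["cx"],m["cy"],(-T[:3,:3].T@T[:3,3]).round(3),T[:3,:3].round(2).tolist())
s=observe();print(s["clock"],s["tool_pos"],np.round(s["eef_rot"],3).tolist(),s["grip_width"])
E
```

```text
top 459.7793340309879 275.2891854994977 217.53596864491428 [ 0.343 -0.07   1.012] [[0.02, -1.0, -0.01], [-0.99, -0.02, -0.14], [0.14, 0.01, -0.99]]
side 413.48840044490197 286.1735568102102 205.06399599321554 [0.518 0.692 0.567] [[-1.0, 0.02, 0.01], [-0.0, 0.57, -0.82], [-0.03, -0.82, -0.57]]
0.1 [ 0.13603581 -0.58409917  0.230252  ] [[0.974, 0.227, -0.0], [0.227, -0.974, 0.002], [0.0, -0.002, -1.0]] 0.08543946581595264
```

View pics/top0.png

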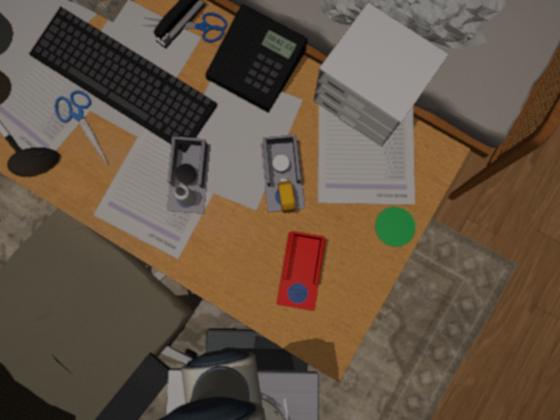

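View pics/side0.png

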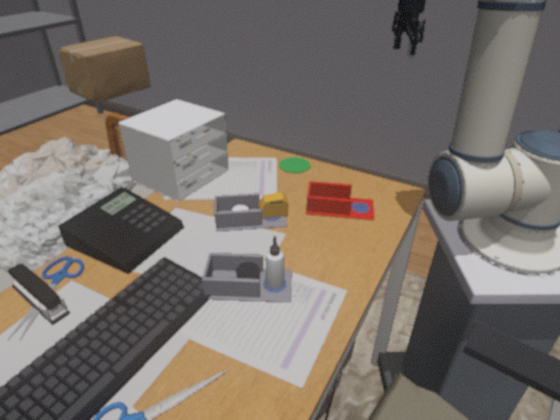

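Two grey bays are in the top view. The left one, at (187,175), holds the pale bottle with a dark nozzle at (183,193) and a black-lidded pot at (186,174), which fits the description. The middle one, at (283,172), has the yellow tape and the all-white pot, so it isn't wanted. The red bay at (302,270) is a decoy, and the coaster is at (395,227). I'll confirm in an enlarged crop and measure.

```bash
cat > h.py <<'E'
from station import *
import cv2,numpy as np
def ray(n,u,v):
    m=camera_model(n);T=np.array(m["camera_from_world"]);R=T[:3,:3]
    return -R.T@T[:3,3], R.T@np.array([(u-m["cx"])/m["fx"],(v-m["cy"])/m["fy"],1])
def onz(n,u,v,z):
    c,d=ray(n,u,v);return (c+d*(z-c[2])/d[2]).round(4)
def proj(n,p):
    m=camera_model(n);T=np.array(m["camera_from_world"]);q=T[:3,:3]@np.array(p)+T[:3,3]
    return np.round([m["fx"]*q[0]/q[2]+m["cx"],m["fy"]*q[1]/q[2]+m["cy"]],1)
def blobs(mask,amin=30):
    k,l,s,c=cv2.connectedComponentsWithStats(mask.astype(np.uint8))
    return [(c[i].round(1),s[i].tolist()) for i in range(1,k) if s[i][4]>=amin]
E
python3 - <<'E'
from h import *
t=cv2.imread("pics/top0.png");s=cv2.imread("pics/side0.png")
a=cv2.resize(t[130:220,160:220],None,fx=6,fy=6,interpolation=cv2.INTER_CUBIC)
b=cv2.resize(s[230:310,190:300],None,fx=4,fy=4,interpolation=cv2.INTER_CUBIC)
o=np.zeros((540,800,3),np.uint8);o[:,:360]=a;o[:320,360:800]=b
cv2.imwrite("pics/crop.png",o)
g=cv2.cvtColor(t,cv2.COLOR_BGR2HSV)
for c,st in blobs(cv2.inRange(g,(45,120,60),(85,255,255)),300): print("coaster",c,st,onz("top",*c,0.004))
g=cv2.cvtColor(s,cv2.COLOR_BGR2HSV)
for c,st in blobs(cv2.inRange(g,(45,120,60),(85,255,255)),100): print("coaster side",c,st,onz("side",*c,0.004))
print("free",proj("top",(.53,.35,0)),proj("side",(.53,.35,0)))
E
```

```text
coaster [395.  226.2] [375, 207, 40, 40, 1232] [ 0.4679 -0.3254  0.004 ]
coaster side [294.3 164.7] [281, 159, 28, 13, 278] [ 0.4656 -0.3197  0.004 ]
free [ 92.3 193.2] [267.3 391.4]
```

View pics/crop.png

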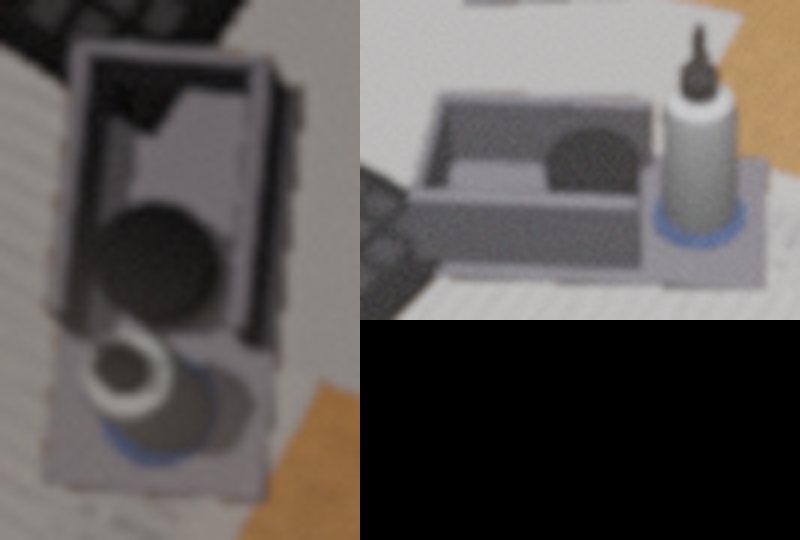

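The crop confirms it: black lid at crop (157,262), i.e. top (185.7,173.2); bottle shoulder ring at (128,370), i.e. (180.9,191.2), standing on the blue pad in the grey bay. Next I'll work out positions.

Run:
```python
from h import *
T=lambda x,y,z:onz("top",160+x/6-.4,130+y/6-.4,z)
S=lambda x,y,z:onz("side",190+(x-360)/4-.4,230+y/4-.4,z)
print("lid",T(157,262,.04)," bottle shoulder",T(128,370,.079))
print("front corners",T(45,482,.005),T(268,497,.005))
print("wall back outer",T(72,47,.047),T(272,55,.047))
print("side: bottle base bottom",S(699,240,.005)," pad front edge mid",S(699,248,.005),"shoulder?",S(700,95,.079))
print("side lid",S(594,162,.04),"nozzle tip",S(700,27,.117),T(115,365,.117))
print("side base corners",S(765,285,.005),S(767,158,.005))
```

```text
lid [0.5703 0.134  0.04  ]  bottle shoulder [0.523  0.1341 0.079 ]
front corners [0.4946 0.1789 0.005 ] [0.4905 0.0962 0.005 ]
wall back outer [0.6477 0.167  0.047 ] [0.646  0.0944 0.047 ]
side: bottle base bottom [0.5202 0.1535 0.005 ]  pad front edge mid [0.5202 0.1584 0.005 ] shoulder? [0.5197 0.1371 0.079 ]
side lid [0.5679 0.1385 0.04  ] nozzle tip [0.5196 0.1363 0.117 ] [0.5173 0.1301 0.117 ]
side base corners [0.4906 0.181  0.005 ] [0.4871 0.0994 0.005 ]
```

Emit:
move_arm --rows '[{"gripper": -1, "tx": 13.47, "ty": -15.33, "tz": 0.7, "wz": 2.6}, {"gripper": -1, "tx": 13.47, "ty": -15.33, "tz": 0.7, "wz": 2.6}, {"gripper": -1, "tx": 13.47, "ty": -15.33, "tz": 0.7, "wz": 2.6}, {"gripper": -1, "tx": 13.47, "ty": -15.33, "tz": 0.7, "wz": 2.6}, {"gripper": -1, "tx": 13.47, "ty": -15.33, "tz": 0.7, "wz": 2.6}, {"gripper": -1, "tx": 13.47, "ty": -15.33, "tz": 0.7, "wz": 2.6}, {"gripper": -1, "tx": 13.47, "ty": -15.33, "tz": 0.7, "wz": 2.6}, {"gripper": -1, "tx": 13.47, "ty": -15.33, "tz": 0.7, "wz": 2.6}, {"gripper": -1, "tx": 13.47, "ty": -15.33, "tz": 0.7, "wz": 2.6}, {"gripper": -1, "tx": 13.47, "ty": -15.33, "tz": 0.7, "wz": 2.6}, {"gripper": -1, "tx": 13.47, "ty": -15.33, "tz": 0.7, "wz": 2.6}, {"gripper": -1, "tx": 13.47, "ty": -15.33, "tz": 0.7, "wz": 2.6}, {"gripper": -1, "tx": 13.47, "ty": -15.33, "tz": 0.7, "wz": 2.6}, {"gripper": -1, "tx": 13.47, "ty": -15.33, "tz": 0.7, "wz": 2.6}, {"gripper": -1, "tx": 13.47, "ty": -15.33, "tz": 0.7, "wz": 2.6}, {"gripper": -1, "tx": 13.47, "ty": -15.33, "tz": 0.7, "wz": 2.6}, {"gripper": -1, "tx": 13.47, "ty": -15.33, "tz": 0.7, "wz": 2.6}, {"gripper": -1, "tx": 13.47, "ty": -15.33, "tz": 0.7, "wz": 2.6}, {"gripper": -1, "tx": 13.47, "ty": -15.33, "tz": 0.7, "wz": 2.6}, {"gripper": -1, "tx": 13.47, "ty": -15.33, "tz": 0.7, "wz": 2.6}]'

```text
validation failed for argument at $.ro...
```

Emit:
move_arm --rows '[{"gripper": -1.0, "tx": 13.47, "ty": -15.33, "tz": 0.7, "wx": 0.0, "wy": 0.0, "wz": 2.6}]'

```text
clock: 0.2
tool_pos: [0.1577, -0.5423, 0.2254]
eef_rot: [[0.997, 0.074, -0.002], [0.074, -0.997, 0.005], [-0.002, -0.005, -1.0]]
wrist_force: [0.9, 1.8, 0.0]
grip_width: 0.0857
finger_force: 0.0
```

Emit:
move_arm --rows '[{"gripper": -1, "tx": 10.32, "ty": -16.2, "tz": 0.6, "wx": 0, "wy": 0, "wz": 1.13}, {"gripper": -1, "tx": 10.32, "ty": -16.2, "tz": 0.6, "wx": 0, "wy": 0, "wz": 1.13}, {"gripper": -1, "tx": 10.32, "ty": -16.2, "tz": 0.6, "wx": 0, "wy": 0, "wz": 1.13}, {"gripper": -1, "tx": 10.32, "ty": -16.2, "tz": 0.6, "wx": 0, "wy": 0, "wz": 1.13}, {"gripper": -1, "tx": 10.32, "ty": -16.2, "tz": 0.6, "wx": 0, "wy": 0, "wz": 1.13}, {"gripper": -1, "tx": 10.32, "ty": -16.2, "tz": 0.6, "wx": 0, "wy": 0, "wz": 1.13}, {"gripper": -1, "tx": 10.32, "ty": -16.2, "tz": 0.6, "wx": 0, "wy": 0, "wz": 1.13}, {"gripper": -1, "tx": 10.32, "ty": -16.2, "tz": 0.6, "wx": 0, "wy": 0, "wz": 1.13}, {"gripper": -1, "tx": 10.32, "ty": -16.2, "tz": 0.6, "wx": 0, "wy": 0, "wz": 1.13}, {"gripper": -1, "tx": 10.32, "ty": -16.2, "tz": 0.6, "wx": 0, "wy": 0, "wz": 1.13}, {"gripper": -1, "tx": 10.32, "ty": -16.2, "tz": 0.6, "wx": 0, "wy": 0, "wz": 1.13}, {"gripper": -1, "tx": 10.32, "ty": -16.2, "tz": 0.6, "wx": 0, "wy": 0, "wz": 1.13}, {"gripper": -1, "tx": 10.32, "ty": -16.2, "tz": 0.6, "wx": 0, "wy": 0, "wz": 1.13}, {"gripper": -1, "tx": 10.32, "ty": -16.2, "tz": 0.6, "wx": 0, "wy": 0, "wz": 1.13}, {"gripper": -1, "tx": 10.32, "ty": -16.2, "tz": 0.6, "wx": 0, "wy": 0, "wz": 1.13}, {"gripper": -1, "tx": 10.32, "ty": -16.2, "tz": 0.6, "wx": 0, "wy": 0, "wz": 1.13}, {"gripper": -1, "tx": 10.32, "ty": -16.2, "tz": 0.6, "wx": 0, "wy": 0, "wz": 1.13}, {"gripper": -1, "tx": 10.32, "ty": -16.2, "tz": 0.6, "wx": 0, "wy": 0, "wz": 1.13}, {"gripper": -1, "tx": 10.32, "ty": -16.2, "tz": 0.6, "wx": 0, "wy": 0, "wz": 1.13}, {"gripper": -1, "tx": 10.32, "ty": -16.2, "tz": 0.6, "wx": 0, "wy": 0, "wz": 1.13}]'

```text
clock: 2.2
tool_pos: [0.52, 0.137, 0.206]
eef_rot: [[0.999, -0.041, 0.001], [-0.041, -0.999, -0.0], [0.001, 0.0, -1.0]]
wrist_force: [-0.4, 1.2, -0.3]
grip_width: 0.0858
finger_force: 0.0
```

Emit:
move_arm --rows '[{"gripper": -1, "tx": 0.04, "ty": 0, "tz": 0.8, "wx": 0, "wy": 0, "wz": 0}, {"gripper": -1, "tx": 0.04, "ty": 0, "tz": 1.6, "wx": 0, "wy": 0, "wz": 0}, {"gripper": -1, "tx": 0.04, "ty": 0, "tz": 2.2, "wx": 0, "wy": 0, "wz": 0}, {"gripper": -1, "tx": 0.04, "ty": 0, "tz": 2.8, "wx": 0, "wy": 0, "wz": 0}, {"gripper": -1, "tx": 0.04, "ty": 0, "tz": 3.3, "wx": 0, "wy": 0, "wz": 0}, {"gripper": -1, "tx": 0.04, "ty": 0, "tz": 3.7, "wx": 0, "wy": 0, "wz": 0}, {"gripper": -1, "tx": 0.04, "ty": 0, "tz": 3.95, "wx": 0, "wy": 0, "wz": 0}, {"gripper": -1, "tx": 0.04, "ty": 0, "tz": 3.95, "wx": 0, "wy": 0, "wz": 0}, {"gripper": -1, "tx": 0.04, "ty": 0, "tz": 3.95, "wx": 0, "wy": 0, "wz": 0}]'

```text
clock: 3.1
tool_pos: [0.5222, 0.138, 0.0484]
eef_rot: [[0.999, -0.04, 0.001], [-0.04, -0.999, 0.0], [0.001, -0.0, -1.0]]
wrist_force: [0.7, -0.3, 0.6]
grip_width: 0.0852
finger_force: 0.0
```

Run:
```python
from h import *
t=capture("top");s=capture("side")
o=np.zeros((600,800,3),np.uint8)
o[:600,:400]=cv2.resize(t[110:230,150:230],None,fx=5,fy=5)
o[:560,400:]=cv2.resize(s[180:320,200:300],None,fx=4,fy=4)
cv2.imwrite("pics/c1.png",o)
```

```text
(no output)
```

View pics/c1.png

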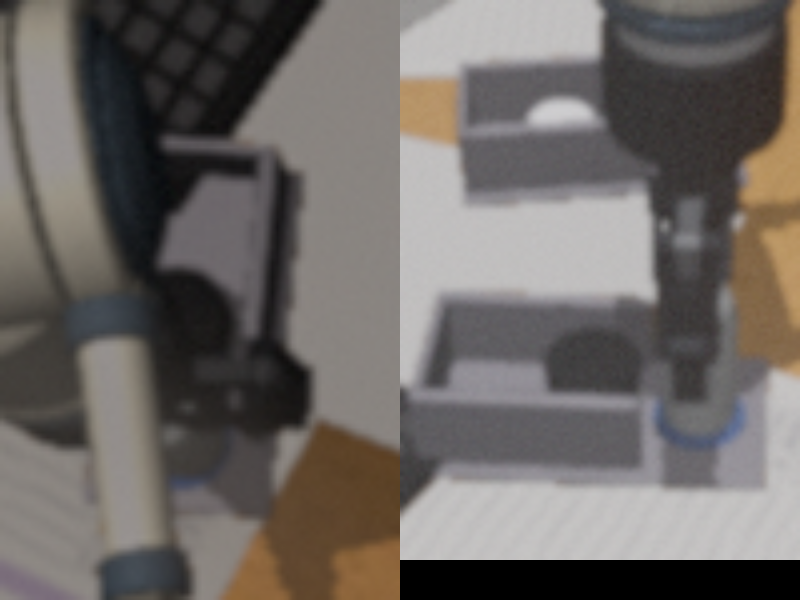

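The gripper straddles the bottle: the near finger is at crop (690,380), with the bottle at (699,400) on the pad. The finger sits about 2 mm too far back, so I'll shift slightly and close.

Emit:
move_arm --grip_force 25 --rows '[{"gripper": -1, "tx": -0.05, "ty": 0, "tz": 0, "wx": 0, "wy": 0, "wz": 0}, {"gripper": 1, "tx": -0.05, "ty": 0, "tz": 0, "wx": 0, "wy": 0, "wz": 0}, {"gripper": 1, "tx": -0.05, "ty": 0, "tz": 0, "wx": 0, "wy": 0, "wz": 0}, {"gripper": 1, "tx": -0.05, "ty": 0, "tz": 0, "wx": 0, "wy": 0, "wz": 0}, {"gripper": 1, "tx": -0.05, "ty": 0, "tz": 0, "wx": 0, "wy": 0, "wz": 0}, {"gripper": 1, "tx": -0.05, "ty": 0, "tz": 0, "wx": 0, "wy": 0, "wz": 0}, {"gripper": 1, "tx": -0.05, "ty": 0, "tz": 0, "wx": 0, "wy": 0, "wz": 0}, {"gripper": 1, "tx": -0.05, "ty": 0, "tz": 0, "wx": 0, "wy": 0, "wz": 0}, {"gripper": 1, "tx": -0.05, "ty": 0, "tz": 0, "wx": 0, "wy": 0, "wz": 0}, {"gripper": 1, "tx": -0.05, "ty": 0, "tz": 0, "wx": 0, "wy": 0, "wz": 0}]'

```text
clock: 4.2
tool_pos: [0.5199, 0.1381, 0.0477]
eef_rot: [[0.999, -0.04, 0.0], [-0.04, -0.999, -0.0], [0.0, -0.0, -1.0]]
wrist_force: [1.2, -0.0, 2.8]
grip_width: 0.0341
finger_force: 24.7
```

Emit:
move_arm --rows '[{"gripper": 1, "tx": 0, "ty": 0, "tz": -0.2, "wx": 0, "wy": 0, "wz": 0}, {"gripper": 1, "tx": 0, "ty": 0, "tz": -0.6, "wx": 0, "wy": 0, "wz": 0}, {"gripper": 1, "tx": 0, "ty": 0, "tz": -1.1, "wx": 0, "wy": 0, "wz": 0}, {"gripper": 1, "tx": 0, "ty": 0, "tz": -1.6, "wx": 0, "wy": 0, "wz": 0}, {"gripper": 1, "tx": 0, "ty": -0.2, "tz": -1.75, "wx": 0, "wy": 0, "wz": 0}, {"gripper": 1, "tx": 0, "ty": -0.6, "tz": -1.75, "wx": 0, "wy": 0, "wz": 0}, {"gripper": 1, "tx": 0, "ty": -1.2, "tz": -1.75, "wx": 0, "wy": 0, "wz": 0}, {"gripper": 1, "tx": 0, "ty": -1.9, "tz": -1.75, "wx": 0, "wy": 0, "wz": 0}, {"gripper": 1, "tx": 0, "ty": -2.6, "tz": -1.75, "wx": 0, "wy": 0, "wz": 0}, {"gripper": 1, "tx": 0, "ty": -3.3, "tz": -1.75, "wx": 0, "wy": 0, "wz": 0}, {"gripper": 1, "tx": 0.05, "ty": -4.0, "tz": -1.75, "wx": 0, "wy": 0, "wz": 0}, {"gripper": 1, "tx": 0.05, "ty": -4.5, "tz": -1.75, "wx": 0, "wy": 0, "wz": 0}, {"gripper": 1, "tx": 0.05, "ty": -4.8, "tz": -1.75, "wx": 0, "wy": 0, "wz": 0}, {"gripper": 1, "tx": 0.05, "ty": -4.9, "tz": -1.75, "wx": 0, "wy": 0, "wz": 0}, {"gripper": 1, "tx": 0.05, "ty": -4.9, "tz": -1.75, "wx": 0, "wy": 0, "wz": 0}, {"gripper": 1, "tx": 0.05, "ty": -4.9, "tz": -1.75, "wx": 0, "wy": 0, "wz": 0}]'

```text
clock: 5.8
tool_pos: [0.5296, 0.3333, 0.1174]
eef_rot: [[0.999, -0.04, -0.0], [-0.04, -0.999, -0.001], [-0.0, 0.001, -1.0]]
wrist_force: [0.1, -0.7, -1.6]
grip_width: 0.034
finger_force: 24.7
```

Run:
```python
from h import *
s=capture("side")
u,v=proj("side",(.53,.335,.05)).astype(int);print(u,v)
cv2.imwrite("pics/c2.png",cv2.resize(s[max(0,v-120):v+120,u-110:u+110],None,fx=2.4,fy=2.4))
print(observe()["joint_positions"])
```

```text
267 361
[ 2.90630212e+01  9.56845451e+00  7.73171820e+01 -1.89267873e-02
  9.31317073e+01  1.21378027e+02]
```

View pics/c2.png

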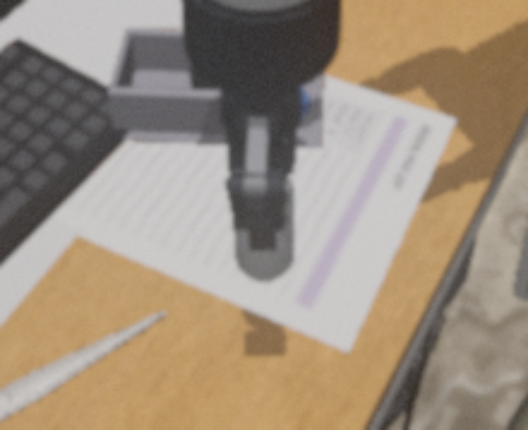

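The bottle hangs upright in the grip (base at crop (263,275)), and the spot below is clear of the scissors at (160,315). Lowering it.

Emit:
move_arm --rows '[{"gripper": 1, "tx": 0, "ty": 0, "tz": 0.4, "wx": 0, "wy": 0, "wz": 0}, {"gripper": 1, "tx": 0, "ty": 0, "tz": 0.9, "wx": 0, "wy": 0, "wz": 0}, {"gripper": 1, "tx": 0, "ty": 0, "tz": 1.3, "wx": 0, "wy": 0, "wz": 0}, {"gripper": 1, "tx": 0, "ty": 0, "tz": 1.55, "wx": 0, "wy": 0, "wz": 0}, {"gripper": 1, "tx": 0, "ty": 0, "tz": 1.7, "wx": 0, "wy": 0, "wz": 0}, {"gripper": 1, "tx": 0, "ty": 0, "tz": 1.78, "wx": 0, "wy": 0, "wz": 0}, {"gripper": 1, "tx": 0, "ty": 0, "tz": 1.83, "wx": 0, "wy": 0, "wz": 0}, {"gripper": 1, "tx": 0, "ty": 0, "tz": 1.83, "wx": 0, "wy": 0, "wz": 0}, {"gripper": 1, "tx": 0, "ty": 0, "tz": 1.83, "wx": 0, "wy": 0, "wz": 0}]'

```text
clock: 6.75
tool_pos: [0.5299, 0.3342, 0.0452]
eef_rot: [[0.999, -0.039, 0.001], [-0.039, -0.999, 0.001], [0.001, -0.001, -1.0]]
wrist_force: [-0.9, 0.5, 0.0]
grip_width: 0.0338
finger_force: 24.7
```

Emit:
move_arm --rows '[{"gripper": 1, "tx": 0, "ty": 0, "tz": 0.03, "wx": 0, "wy": 0, "wz": 0}, {"gripper": 1, "tx": 0, "ty": 0, "tz": 0.06, "wx": 0, "wy": 0, "wz": 0}, {"gripper": 1, "tx": 0, "ty": 0, "tz": 0.06, "wx": 0, "wy": 0, "wz": 0}, {"gripper": 1, "tx": 0, "ty": 0, "tz": 0.06, "wx": 0, "wy": 0, "wz": 0}]'

```text
clock: 7.15
tool_pos: [0.5299, 0.3341, 0.0427]
eef_rot: [[0.999, -0.04, 0.001], [-0.04, -0.999, 0.001], [0.001, -0.001, -1.0]]
wrist_force: [-0.0, -1.1, 4.2]
grip_width: 0.0343
finger_force: 25.0
```

Contact (4 N). Release and rise.

Emit:
move_arm --rows '[{"gripper": 0.1, "tx": 0, "ty": 0, "tz": 0, "wx": 0, "wy": 0, "wz": 0}, {"gripper": 0, "tx": 0, "ty": 0, "tz": 0, "wx": 0, "wy": 0, "wz": 0}, {"gripper": -0.5, "tx": 0, "ty": 0, "tz": 0, "wx": 0, "wy": 0, "wz": 0}, {"gripper": -1, "tx": 0, "ty": 0, "tz": 0, "wx": 0, "wy": 0, "wz": 0}, {"gripper": -1, "tx": 0, "ty": 0, "tz": 0, "wx": 0, "wy": 0, "wz": 0}, {"gripper": -1, "tx": 0, "ty": 0, "tz": 0, "wx": 0, "wy": 0, "wz": 0}, {"gripper": -1, "tx": 0, "ty": 0, "tz": 0, "wx": 0, "wy": 0, "wz": 0}, {"gripper": -1, "tx": 0, "ty": 0, "tz": -0.5, "wx": 0, "wy": 0, "wz": 0}, {"gripper": -1, "tx": 0, "ty": 0, "tz": -1.2, "wx": 0, "wy": 0, "wz": 0}, {"gripper": -1, "tx": 0, "ty": 0, "tz": -2, "wx": 0, "wy": 0, "wz": 0}, {"gripper": -1, "tx": 0, "ty": 0, "tz": -2.9, "wx": 0, "wy": 0, "wz": 0}, {"gripper": -1, "tx": 0, "ty": 0, "tz": -3.6, "wx": 0, "wy": 0, "wz": 0}, {"gripper": -1, "tx": 0, "ty": 0, "tz": -3.6, "wx": 0, "wy": 0, "wz": 0}, {"gripper": -1, "tx": 0, "ty": 0, "tz": -3.6, "wx": 0, "wy": 0, "wz": 0}]'

```text
clock: 8.55
tool_pos: [0.5299, 0.3341, 0.1867]
eef_rot: [[0.999, -0.04, 0.002], [-0.04, -0.999, 0.001], [0.001, -0.001, -1.0]]
wrist_force: [0.9, 0.1, -0.7]
grip_width: 0.0854
finger_force: 0.0
```

Run:
```python
from h import *
t=capture("top");s=capture("side")
cv2.imwrite("pics/t3.png",t);cv2.imwrite("pics/s3.png",s)
for n,im,(x0,x1,y0,y1) in(("top",t,(155,225,130,220)),("side",s,(190,310,230,310))):
    g=cv2.cvtColor(im,cv2.COLOR_BGR2HSV)
    m=np.zeros(im.shape[:2],np.uint8);m[y0:y1,x0:x1]=cv2.inRange(g,(105,100,40),(125,255,255))[y0:y1,x0:x1]
    for c,st in blobs(m): print(n,"pad",c,st,onz(n,*c,.005))
o=np.zeros((560,800,3),np.uint8)
o[:540,:360]=cv2.resize(t[130:220,160:220],None,fx=6,fy=6)
o[:480,360:800]=cv2.resize(s[230:350,190:300],None,fx=4,fy=4)
cv2.imwrite("pics/c3.png",o)
```

```text
(no output)
```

View pics/c3.png

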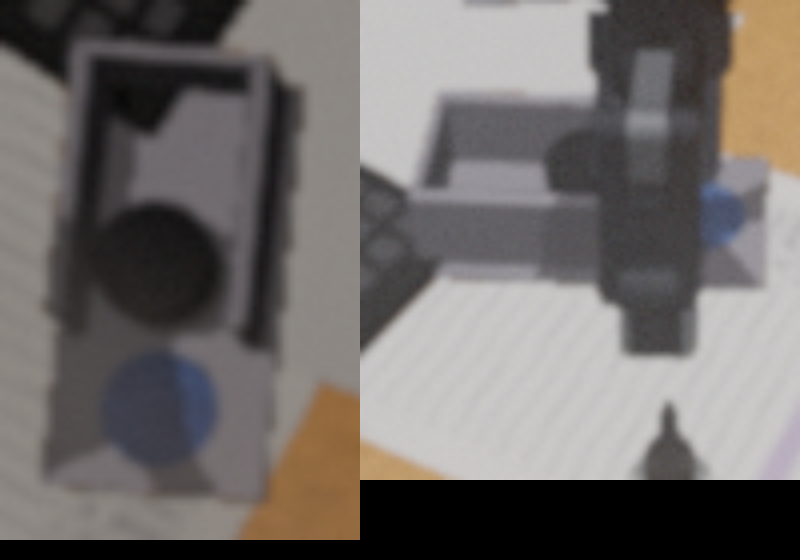

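The bay is now open: pad centre at crop (160,407), lid centre at (156,264), pot undisturbed. The bottle stands aside, with its nozzle at (668,440).

Run:
```python
from h import *
T=lambda x,y,z:onz("top",160+x/6-.4,130+y/6-.4,z)
S=lambda x,y,z:onz("side",190+(x-360)/4-.4,230+y/4-.4,z)
print("pad",T(160,407,.005),S(699,212,.005),"lid",T(156,264,.04),S(594,162,.04),"btip",S(668,405,.112))
```

```text
pad [0.5235 0.1377 0.005 ] [0.5202 0.1356 0.005 ] lid [0.5695 0.1343 0.04  ] [0.5679 0.1385 0.04  ] btip [0.53  0.331 0.112]
```

Emit:
move_arm --rows '[{"gripper": -1, "tx": 1.19, "ty": 4.93, "tz": 0, "wx": 0, "wy": 0, "wz": -15}, {"gripper": -1, "tx": 1.19, "ty": 4.93, "tz": 0, "wx": 0, "wy": 0, "wz": -15}, {"gripper": -1, "tx": 1.19, "ty": 4.93, "tz": 0, "wx": 0, "wy": 0, "wz": -15}, {"gripper": -1, "tx": 1.19, "ty": 4.93, "tz": 0, "wx": 0, "wy": 0, "wz": -15}, {"gripper": -1, "tx": 1.19, "ty": 4.93, "tz": 0, "wx": 0, "wy": 0, "wz": -15}, {"gripper": -1, "tx": 1.19, "ty": 4.93, "tz": 0, "wx": 0, "wy": 0, "wz": -15}, {"gripper": -1, "tx": 1.19, "ty": 4.93, "tz": 0, "wx": 0, "wy": 0, "wz": -15}, {"gripper": -1, "tx": 1.19, "ty": 4.93, "tz": 0, "wx": 0, "wy": 0, "wz": -15}, {"gripper": -1, "tx": 1.19, "ty": 4.93, "tz": 0, "wx": 0, "wy": 0, "wz": -15}, {"gripper": -1, "tx": 1.19, "ty": 4.93, "tz": 0, "wx": 0, "wy": 0, "wz": -15}, {"gripper": -1, "tx": 1.19, "ty": 4.93, "tz": 0, "wx": 0, "wy": 0, "wz": -15}, {"gripper": -1, "tx": 1.19, "ty": 4.93, "tz": 0, "wx": 0, "wy": 0, "wz": -15}, {"gripper": -1, "tx": 1.19, "ty": 4.93, "tz": 0, "wx": 0, "wy": 0, "wz": -15}, {"gripper": -1, "tx": 1.19, "ty": 4.93, "tz": 0, "wx": 0, "wy": 0, "wz": -15}]'

```text
clock: 10.05
tool_pos: [0.5691, 0.135, 0.1852]
eef_rot: [[0.042, 0.999, -0.001], [0.999, -0.042, -0.0], [-0.0, -0.001, -1.0]]
wrist_force: [1.3, 0.4, -0.2]
grip_width: 0.0855
finger_force: 0.0
```

Emit:
move_arm --rows '[{"gripper": -1, "tx": 0, "ty": 0, "tz": 1, "wx": 0, "wy": 0, "wz": 0}, {"gripper": -1, "tx": 0, "ty": 0, "tz": 2, "wx": 0, "wy": 0, "wz": 0}, {"gripper": -1, "tx": 0, "ty": 0, "tz": 2.7, "wx": 0, "wy": 0, "wz": 0}, {"gripper": -1, "tx": 0, "ty": 0, "tz": 3.2, "wx": 0, "wy": 0, "wz": 0}, {"gripper": -1, "tx": 0, "ty": 0, "tz": 3.6, "wx": 0, "wy": 0, "wz": 0}, {"gripper": -1, "tx": 0, "ty": 0, "tz": 4, "wx": 0, "wy": 0, "wz": 0}, {"gripper": -1, "tx": 0, "ty": 0, "tz": 4.25, "wx": 0, "wy": 0, "wz": 0}, {"gripper": -1, "tx": 0, "ty": 0, "tz": 4.4, "wx": 0, "wy": 0, "wz": 0}, {"gripper": -1, "tx": 0, "ty": 0, "tz": 4.4, "wx": 0, "wy": 0, "wz": 0}, {"gripper": -1, "tx": 0, "ty": 0, "tz": 4.4, "wx": 0, "wy": 0, "wz": 0}]'

```text
clock: 11.05
tool_pos: [0.5699, 0.1351, 0.0108]
eef_rot: [[0.04, 0.999, 0.001], [0.999, -0.04, 0.0], [0.0, 0.001, -1.0]]
wrist_force: [0.6, -0.1, 0.9]
grip_width: 0.0853
finger_force: 0.0
```

Emit:
move_arm --grip_force 25 --rows '[{"gripper": -0.5, "tx": 0, "ty": 0, "tz": 0.05, "wx": 0, "wy": 0, "wz": 0}, {"gripper": 0, "tx": 0, "ty": 0, "tz": 0.05, "wx": 0, "wy": 0, "wz": 0}, {"gripper": 1, "tx": 0, "ty": 0, "tz": 0.05, "wx": 0, "wy": 0, "wz": 0}, {"gripper": 1, "tx": 0, "ty": 0, "tz": 0.05, "wx": 0, "wy": 0, "wz": 0}, {"gripper": 1, "tx": 0, "ty": 0, "tz": 0.05, "wx": 0, "wy": 0, "wz": 0}, {"gripper": 1, "tx": 0, "ty": 0, "tz": 0.05, "wx": 0, "wy": 0, "wz": 0}, {"gripper": 1, "tx": 0, "ty": 0, "tz": 0.05, "wx": 0, "wy": 0, "wz": 0}, {"gripper": 1, "tx": 0, "ty": 0, "tz": 0.05, "wx": 0, "wy": 0, "wz": 0}, {"gripper": 1, "tx": 0, "ty": 0, "tz": 0.05, "wx": 0, "wy": 0, "wz": 0}]'

```text
clock: 11.95
tool_pos: [0.5696, 0.1351, 0.0085]
eef_rot: [[0.039, 0.999, 0.001], [0.999, -0.039, 0.0], [0.0, 0.001, -1.0]]
wrist_force: [-0.4, -0.8, 5.0]
grip_width: 0.0433
finger_force: 25.7
```

Emit:
move_arm --rows '[{"gripper": 1, "tx": 0, "ty": 0, "tz": -0.2, "wx": 0, "wy": 0, "wz": 0}, {"gripper": 1, "tx": 0, "ty": 0, "tz": -0.7, "wx": 0, "wy": 0, "wz": 0}, {"gripper": 1, "tx": 0, "ty": 0, "tz": -1.4, "wx": 0, "wy": 0, "wz": 0}, {"gripper": 1, "tx": 0, "ty": 0, "tz": -2.1, "wx": 0, "wy": 0, "wz": 0}, {"gripper": 1, "tx": 0, "ty": 0, "tz": -2.8, "wx": 0, "wy": 0, "wz": 0}, {"gripper": 1, "tx": -0.3, "ty": -0.05, "tz": -3.3, "wx": 0, "wy": 0, "wz": 0}, {"gripper": 1, "tx": -1, "ty": -0.18, "tz": -3.5, "wx": 0, "wy": 0, "wz": 0}, {"gripper": 1, "tx": -2, "ty": -0.37, "tz": -3.5, "wx": 0, "wy": 0, "wz": 0}, {"gripper": 1, "tx": -3, "ty": -0.55, "tz": -3.5, "wx": 0, "wy": 0, "wz": 0}, {"gripper": 1, "tx": -4, "ty": -0.74, "tz": -3.5, "wx": 0, "wy": 0, "wz": 0}, {"gripper": 1, "tx": -5, "ty": -0.92, "tz": -3.5, "wx": 0, "wy": 0, "wz": 0}, {"gripper": 1, "tx": -6, "ty": -1.1, "tz": -3.5, "wx": 0, "wy": 0, "wz": 0}, {"gripper": 1, "tx": -7, "ty": -1.29, "tz": -3.5, "wx": 0, "wy": 0, "wz": 0}, {"gripper": 1, "tx": -8, "ty": -1.47, "tz": -3.5, "wx": 0, "wy": 0, "wz": 0}, {"gripper": 1, "tx": -9, "ty": -1.65, "tz": -3.5, "wx": 0, "wy": 0, "wz": 0}, {"gripper": 1, "tx": -10, "ty": -1.84, "tz": -3.5, "wx": 0, "wy": 0, "wz": 0}, {"gripper": 1, "tx": -10.8, "ty": -2, "tz": -3.5, "wx": 0, "wy": 0, "wz": 0}, {"gripper": 1, "tx": -11.3, "ty": -2.1, "tz": -3.5, "wx": 0, "wy": 0, "wz": 0}, {"gripper": 1, "tx": -11.53, "ty": -2.12, "tz": -3.5, "wx": 0, "wy": 0, "wz": 0}, {"gripper": 1, "tx": -11.53, "ty": -2.12, "tz": -3.5, "wx": 0, "wy": 0, "wz": 0}]'

```text
clock: 13.95
tool_pos: [0.466, -0.323, 0.1474]
eef_rot: [[0.041, 0.999, -0.001], [0.999, -0.041, 0.001], [0.001, -0.001, -1.0]]
wrist_force: [-0.6, 0.5, -1.7]
grip_width: 0.0433
finger_force: 25.6
```

Emit:
move_arm --rows '[{"gripper": 1, "tx": 0, "ty": 0.02, "tz": 0.6, "wx": 0, "wy": 0, "wz": 0}, {"gripper": 1, "tx": 0, "ty": 0.02, "tz": 1.4, "wx": 0, "wy": 0, "wz": 0}, {"gripper": 1, "tx": 0, "ty": 0.02, "tz": 2.1, "wx": 0, "wy": 0, "wz": 0}, {"gripper": 1, "tx": 0, "ty": 0.02, "tz": 2.7, "wx": 0, "wy": 0, "wz": 0}, {"gripper": 1, "tx": 0, "ty": 0.02, "tz": 3.1, "wx": 0, "wy": 0, "wz": 0}, {"gripper": 1, "tx": 0, "ty": 0.02, "tz": 3.3, "wx": 0, "wy": 0, "wz": 0}, {"gripper": 1, "tx": 0, "ty": 0.02, "tz": 3.4, "wx": 0, "wy": 0, "wz": 0}, {"gripper": 1, "tx": 0, "ty": 0.02, "tz": 3.46, "wx": 0, "wy": 0, "wz": 0}, {"gripper": 1, "tx": 0, "ty": 0.02, "tz": 3.5, "wx": 0, "wy": 0, "wz": 0}, {"gripper": 1, "tx": 0, "ty": 0.02, "tz": 3.5, "wx": 0, "wy": 0, "wz": 0}, {"gripper": 1, "tx": 0, "ty": 0.02, "tz": 3.5, "wx": 0, "wy": 0, "wz": 0}]'

```text
clock: 15.05
tool_pos: [0.4675, -0.3228, 0.0087]
eef_rot: [[0.04, 0.999, 0.001], [0.999, -0.04, -0.001], [-0.001, 0.001, -1.0]]
wrist_force: [0.3, 0.4, 0.0]
grip_width: 0.0434
finger_force: 25.6
```

Emit:
move_arm --rows '[{"gripper": 1, "tx": 0, "ty": 0, "tz": 0.03, "wx": 0, "wy": 0, "wz": 0}, {"gripper": 1, "tx": 0, "ty": 0, "tz": 0.05, "wx": 0, "wy": 0, "wz": 0}, {"gripper": 1, "tx": 0, "ty": 0, "tz": 0.05, "wx": 0, "wy": 0, "wz": 0}, {"gripper": 1, "tx": 0, "ty": 0, "tz": 0.05, "wx": 0, "wy": 0, "wz": 0}]'

```text
clock: 15.45
tool_pos: [0.4675, -0.3229, 0.0075]
eef_rot: [[0.04, 0.999, 0.001], [0.999, -0.04, -0.001], [-0.001, 0.001, -1.0]]
wrist_force: [-2.1, 1.4, 5.8]
grip_width: 0.0431
finger_force: 26.0
```

Run:
```python
from h import *
t=capture("top");s=capture("side")
o=np.zeros((400,800,3),np.uint8)
o[:,:400]=cv2.resize(t[187:267,355:435],None,fx=5,fy=5)
o[:,400:]=cv2.resize(s[120:200,255:335],None,fx=5,fy=5)
cv2.imwrite("pics/c4.png",o)
```

```text
(no output)
```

View pics/c4.png

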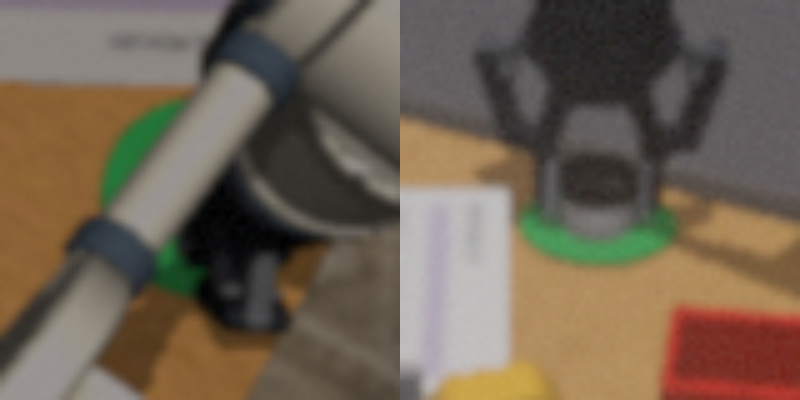

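The pot rests upright at the centre of the coaster (side crop: lid at (597,180), coaster (600,235)) with 6 N contact. Releasing it.

Emit:
move_arm --rows '[{"gripper": 0, "tx": 0, "ty": 0, "tz": 0, "wx": 0, "wy": 0, "wz": 0}, {"gripper": -0.3, "tx": 0, "ty": 0, "tz": 0, "wx": 0, "wy": 0, "wz": 0}, {"gripper": -0.6, "tx": 0, "ty": 0, "tz": 0, "wx": 0, "wy": 0, "wz": 0}, {"gripper": -1, "tx": 0, "ty": 0, "tz": 0, "wx": 0, "wy": 0, "wz": 0}, {"gripper": -1, "tx": 0, "ty": 0, "tz": 0, "wx": 0, "wy": 0, "wz": 0}, {"gripper": -1, "tx": 0, "ty": 0, "tz": 0, "wx": 0, "wy": 0, "wz": 0}, {"gripper": -1, "tx": 0, "ty": 0, "tz": 0, "wx": 0, "wy": 0, "wz": 0}, {"gripper": -1, "tx": 0, "ty": 0, "tz": -0.3, "wx": 0, "wy": 0, "wz": 0}, {"gripper": -1, "tx": 0, "ty": 0, "tz": -1, "wx": 0, "wy": 0, "wz": 0}, {"gripper": -1, "tx": 0, "ty": 0, "tz": -2, "wx": 0, "wy": 0, "wz": 0}, {"gripper": -1, "tx": 0, "ty": 0, "tz": -3, "wx": 0, "wy": 0, "wz": 0}, {"gripper": -1, "tx": 0, "ty": 0, "tz": -4, "wx": 0, "wy": 0, "wz": 0}, {"gripper": -1, "tx": 0, "ty": 0, "tz": -4.5, "wx": 0, "wy": 0, "wz": 0}, {"gripper": -1, "tx": 0, "ty": 0, "tz": -4.5, "wx": 0, "wy": 0, "wz": 0}, {"gripper": -1, "tx": 0, "ty": 0, "tz": -4.5, "wx": 0, "wy": 0, "wz": 0}]'

```text
clock: 17.05
tool_pos: [0.4672, -0.3226, 0.1864]
eef_rot: [[0.039, 0.999, 0.001], [0.999, -0.039, -0.001], [-0.001, 0.001, -1.0]]
wrist_force: [0.1, -0.5, -0.4]
grip_width: 0.0853
finger_force: 0.0
```

Emit:
move_arm --rows '[{"gripper": -1, "tx": 16.46, "ty": 0.93, "tz": 0, "wx": 0, "wy": 0, "wz": 15}, {"gripper": -1, "tx": 16.46, "ty": 0.93, "tz": 0, "wx": 0, "wy": 0, "wz": 15}, {"gripper": -1, "tx": 16.46, "ty": 0.93, "tz": 0, "wx": 0, "wy": 0, "wz": 15}, {"gripper": -1, "tx": 16.46, "ty": 0.93, "tz": 0, "wx": 0, "wy": 0, "wz": 15}, {"gripper": -1, "tx": 16.46, "ty": 0.93, "tz": 0, "wx": 0, "wy": 0, "wz": 15}, {"gripper": -1, "tx": 16.46, "ty": 0.93, "tz": 0, "wx": 0, "wy": 0, "wz": 15}, {"gripper": -1, "tx": 16.46, "ty": 0.93, "tz": 0, "wx": 0, "wy": 0, "wz": 15}, {"gripper": -1, "tx": 16.46, "ty": 0.93, "tz": 0, "wx": 0, "wy": 0, "wz": 15}, {"gripper": -1, "tx": 16.46, "ty": 0.93, "tz": 0, "wx": 0, "wy": 0, "wz": 15}, {"gripper": -1, "tx": 16.46, "ty": 0.93, "tz": 0, "wx": 0, "wy": 0, "wz": 15}, {"gripper": -1, "tx": 16.46, "ty": 0.93, "tz": 0, "wx": 0, "wy": 0, "wz": 15}, {"gripper": -1, "tx": 16.46, "ty": 0.93, "tz": 0, "wx": 0, "wy": 0, "wz": 15}, {"gripper": -1, "tx": 16.46, "ty": 0.93, "tz": 0, "wx": 0, "wy": 0, "wz": 15}, {"gripper": -1, "tx": 16.46, "ty": 0.93, "tz": 0, "wx": 0, "wy": 0, "wz": 15}, {"gripper": -1, "tx": 16.46, "ty": 0.93, "tz": 0, "wx": 0, "wy": 0, "wz": 15}, {"gripper": -1, "tx": 16.46, "ty": 0.93, "tz": 0, "wx": 0, "wy": 0, "wz": 15}, {"gripper": -1, "tx": 16.46, "ty": 0.93, "tz": 0, "wx": 0, "wy": 0, "wz": 15}, {"gripper": -1, "tx": 16.46, "ty": 0.93, "tz": 0, "wx": 0, "wy": 0, "wz": 15}]'

```text
clock: 18.85
tool_pos: [0.5305, 0.3322, 0.1857]
eef_rot: [[0.999, -0.041, -0.0], [-0.041, -0.999, -0.001], [-0.0, 0.001, -1.0]]
wrist_force: [0.6, -0.0, 0.2]
grip_width: 0.0851
finger_force: 0.0
```

Run:
```python
from h import *
t=capture("top");s=capture("side")
u,v=proj("side",(.53,.335,.05)).astype(int)
o=np.zeros((480,800,3),np.uint8)
o[:,:400]=cv2.resize(s[v-70:v+50,u-50:u+50],None,fx=4,fy=4)
o[:400,400:]=cv2.resize(t[187:267,355:435],None,fx=5,fy=5)
cv2.imwrite("pics/c5.png",o)
print(u,v)
```

```text
267 361
```

View pics/c5.png

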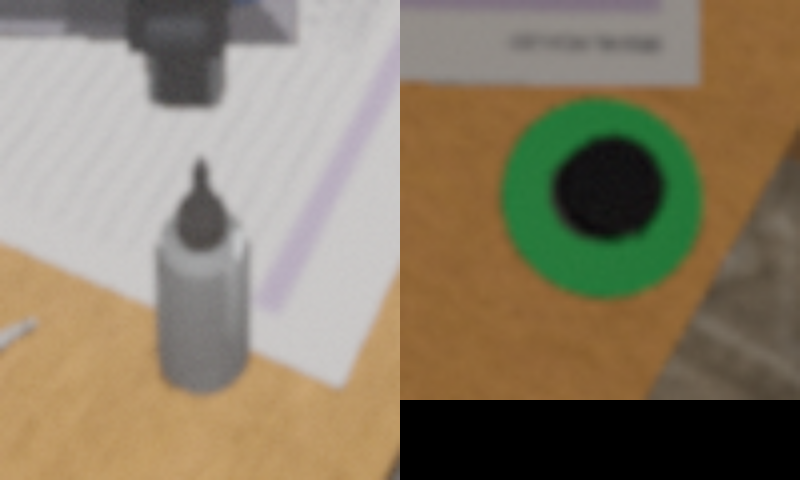

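Bottle stands upright at crop (201,380); the pot sits inside the coaster (lid (608,188), coaster (602,198), mostly parallax). Regrasping the bottle.

Emit:
move_arm --grip_force 25 --rows '[{"gripper": -1, "tx": 0, "ty": -0.04, "tz": 0.6, "wx": 0, "wy": 0, "wz": 0}, {"gripper": -1, "tx": 0, "ty": -0.04, "tz": 1.3, "wx": 0, "wy": 0, "wz": 0}, {"gripper": -1, "tx": 0, "ty": -0.04, "tz": 2, "wx": 0, "wy": 0, "wz": 0}, {"gripper": -1, "tx": 0, "ty": -0.04, "tz": 2.6, "wx": 0, "wy": 0, "wz": 0}, {"gripper": -1, "tx": 0, "ty": -0.04, "tz": 3.1, "wx": 0, "wy": 0, "wz": 0}, {"gripper": -1, "tx": 0, "ty": -0.04, "tz": 3.4, "wx": 0, "wy": 0, "wz": 0}, {"gripper": -1, "tx": 0, "ty": -0.04, "tz": 3.55, "wx": 0, "wy": 0, "wz": 0}, {"gripper": -1, "tx": 0, "ty": -0.04, "tz": 3.55, "wx": 0, "wy": 0, "wz": 0}, {"gripper": -1, "tx": 0, "ty": -0.04, "tz": 3.55, "wx": 0, "wy": 0, "wz": 0}, {"gripper": 0, "tx": 0, "ty": -0.04, "tz": 3.55, "wx": 0, "wy": 0, "wz": 0}, {"gripper": 1, "tx": 0, "ty": -0.04, "tz": 3.55, "wx": 0, "wy": 0, "wz": 0}, {"gripper": 1, "tx": 0, "ty": -0.04, "tz": 3.55, "wx": 0, "wy": 0, "wz": 0}, {"gripper": 1, "tx": 0, "ty": -0.04, "tz": 3.55, "wx": 0, "wy": 0, "wz": 0}, {"gripper": 1, "tx": 0, "ty": -0.04, "tz": 3.55, "wx": 0, "wy": 0, "wz": 0}, {"gripper": 1, "tx": 0, "ty": -0.04, "tz": 3.55, "wx": 0, "wy": 0, "wz": 0}, {"gripper": 1, "tx": 0, "ty": -0.04, "tz": 3.55, "wx": 0, "wy": 0, "wz": 0}, {"gripper": 1, "tx": 0, "ty": -0.04, "tz": 3.55, "wx": 0, "wy": 0, "wz": 0}]'

```text
clock: 20.65
tool_pos: [0.5307, 0.3355, 0.0445]
eef_rot: [[0.999, -0.04, 0.001], [-0.04, -0.999, 0.0], [0.001, -0.0, -1.0]]
wrist_force: [-0.4, -0.6, 4.7]
grip_width: 0.0345
finger_force: 24.7
```

Emit:
move_arm --rows '[{"gripper": 1, "tx": 0, "ty": 0, "tz": -0.2, "wx": 0, "wy": 0, "wz": 0}, {"gripper": 1, "tx": 0, "ty": 0, "tz": -0.6, "wx": 0, "wy": 0, "wz": 0}, {"gripper": 1, "tx": 0, "ty": 0, "tz": -1.1, "wx": 0, "wy": 0, "wz": 0}, {"gripper": 1, "tx": 0, "ty": 0, "tz": -1.6, "wx": 0, "wy": 0, "wz": 0}, {"gripper": 1, "tx": 0, "ty": 0.2, "tz": -1.75, "wx": 0, "wy": 0, "wz": 0}, {"gripper": 1, "tx": 0, "ty": 0.6, "tz": -1.75, "wx": 0, "wy": 0, "wz": 0}, {"gripper": 1, "tx": 0, "ty": 1.2, "tz": -1.75, "wx": 0, "wy": 0, "wz": 0}, {"gripper": 1, "tx": 0, "ty": 1.9, "tz": -1.75, "wx": 0, "wy": 0, "wz": 0}, {"gripper": 1, "tx": 0, "ty": 2.6, "tz": -1.75, "wx": 0, "wy": 0, "wz": 0}, {"gripper": 1, "tx": 0, "ty": 3.3, "tz": -1.75, "wx": 0, "wy": 0, "wz": 0}, {"gripper": 1, "tx": -0.03, "ty": 4.0, "tz": -1.75, "wx": 0, "wy": 0, "wz": 0}, {"gripper": 1, "tx": -0.03, "ty": 4.5, "tz": -1.75, "wx": 0, "wy": 0, "wz": 0}, {"gripper": 1, "tx": -0.03, "ty": 4.85, "tz": -1.75, "wx": 0, "wy": 0, "wz": 0}, {"gripper": 1, "tx": -0.03, "ty": 4.97, "tz": -1.75, "wx": 0, "wy": 0, "wz": 0}, {"gripper": 1, "tx": -0.03, "ty": 4.97, "tz": -1.75, "wx": 0, "wy": 0, "wz": 0}, {"gripper": 1, "tx": -0.03, "ty": 4.97, "tz": -1.75, "wx": 0, "wy": 0, "wz": 0}]'

```text
clock: 22.25
tool_pos: [0.5213, 0.1374, 0.1137]
eef_rot: [[0.999, -0.039, -0.0], [-0.039, -0.999, 0.0], [-0.0, -0.0, -1.0]]
wrist_force: [0.4, 0.1, -1.1]
grip_width: 0.0339
finger_force: 24.7
```

Emit:
move_arm --rows '[{"gripper": 1, "tx": 0, "ty": 0, "tz": 0.4, "wx": 0, "wy": 0, "wz": 0}, {"gripper": 1, "tx": 0, "ty": 0, "tz": 0.8, "wx": 0, "wy": 0, "wz": 0}, {"gripper": 1, "tx": 0, "ty": 0, "tz": 1.15, "wx": 0, "wy": 0, "wz": 0}, {"gripper": 1, "tx": 0, "ty": 0, "tz": 1.4, "wx": 0, "wy": 0, "wz": 0}, {"gripper": 1, "tx": 0, "ty": 0, "tz": 1.52, "wx": 0, "wy": 0, "wz": 0}, {"gripper": 1, "tx": 0, "ty": 0, "tz": 1.58, "wx": 0, "wy": 0, "wz": 0}, {"gripper": 1, "tx": 0, "ty": 0, "tz": 1.62, "wx": 0, "wy": 0, "wz": 0}, {"gripper": 1, "tx": 0, "ty": 0, "tz": 1.62, "wx": 0, "wy": 0, "wz": 0}, {"gripper": 1, "tx": 0, "ty": 0, "tz": 1.62, "wx": 0, "wy": 0, "wz": 0}]'

```text
clock: 23.15
tool_pos: [0.5217, 0.1369, 0.0498]
eef_rot: [[0.999, -0.04, 0.001], [-0.04, -0.999, 0.0], [0.001, -0.0, -1.0]]
wrist_force: [-0.6, 0.2, -0.1]
grip_width: 0.034
finger_force: 24.6
```

Run:
```python
from h import *
s=capture("side")
print(observe()["wrist_force"])
cv2.imwrite("pics/c6.png",cv2.resize(s[180:320,200:300],None,fx=4,fy=4))
```

```text
[-0.22673297 -0.07638967 -0.51946539]
```

View pics/c6.png

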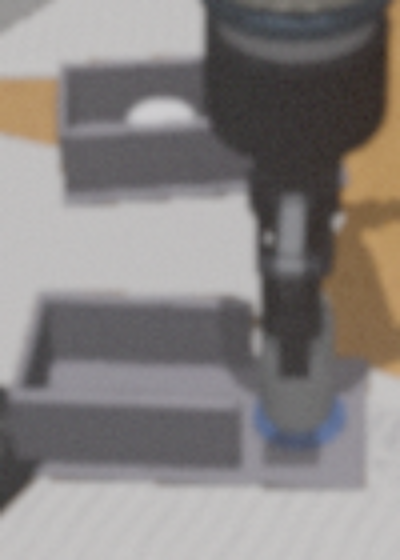

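The bottle base at crop (296,425) is over the pad (300,420), within about 2 mm and just above contact. Seating it.

Emit:
move_arm --rows '[{"gripper": 1, "tx": -0.03, "ty": 0, "tz": 0, "wx": 0, "wy": 0, "wz": 0}, {"gripper": 1, "tx": -0.03, "ty": 0, "tz": 0.03, "wx": 0, "wy": 0, "wz": 0}, {"gripper": 1, "tx": -0.03, "ty": 0, "tz": 0.05, "wx": 0, "wy": 0, "wz": 0}, {"gripper": 1, "tx": -0.03, "ty": 0, "tz": 0.05, "wx": 0, "wy": 0, "wz": 0}, {"gripper": 1, "tx": -0.03, "ty": 0, "tz": 0.05, "wx": 0, "wy": 0, "wz": 0}]'

```text
clock: 23.7
tool_pos: [0.5214, 0.1369, 0.0493]
eef_rot: [[0.999, -0.04, 0.004], [-0.04, -0.999, 0.0], [0.004, -0.0, -1.0]]
wrist_force: [-0.8, -1.0, 7.2]
grip_width: 0.0343
finger_force: 25.2
```

Emit:
move_arm --rows '[{"gripper": 0.1, "tx": 0, "ty": 0, "tz": 0, "wx": 0, "wy": 0, "wz": 0}, {"gripper": 0, "tx": 0, "ty": 0, "tz": 0, "wx": 0, "wy": 0, "wz": 0}, {"gripper": -0.5, "tx": 0, "ty": 0, "tz": 0, "wx": 0, "wy": 0, "wz": 0}, {"gripper": -1, "tx": 0, "ty": 0, "tz": 0, "wx": 0, "wy": 0, "wz": 0}, {"gripper": -1, "tx": 0, "ty": 0, "tz": 0, "wx": 0, "wy": 0, "wz": 0}, {"gripper": -1, "tx": 0, "ty": 0, "tz": 0, "wx": 0, "wy": 0, "wz": 0}, {"gripper": -1, "tx": 0, "ty": 0, "tz": 0, "wx": 0, "wy": 0, "wz": 0}, {"gripper": -1, "tx": 0, "ty": 0, "tz": -0.5, "wx": 0, "wy": 0, "wz": 0}, {"gripper": -1, "tx": 0, "ty": 0, "tz": -1.2, "wx": 0, "wy": 0, "wz": 0}, {"gripper": -1, "tx": 0, "ty": 0, "tz": -2, "wx": 0, "wy": 0, "wz": 0}, {"gripper": -1, "tx": 0, "ty": 0, "tz": -2.9, "wx": 0, "wy": 0, "wz": 0}, {"gripper": -1, "tx": 0, "ty": 0, "tz": -3.8, "wx": 0, "wy": 0, "wz": 0}, {"gripper": -1, "tx": 0, "ty": 1, "tz": -4, "wx": 0, "wy": 0, "wz": 0}, {"gripper": -1, "tx": 0, "ty": 2, "tz": -4, "wx": 0, "wy": 0, "wz": 0}, {"gripper": -1, "tx": 0, "ty": 3, "tz": -4, "wx": 0, "wy": 0, "wz": 0}, {"gripper": -1, "tx": 0, "ty": 3.5, "tz": -4, "wx": 0, "wy": 0, "wz": 0}, {"gripper": -1, "tx": 0, "ty": 3.5, "tz": -4, "wx": 0, "wy": 0, "wz": 0}, {"gripper": -1, "tx": 0, "ty": 3.5, "tz": -4, "wx": 0, "wy": 0, "wz": 0}]'

```text
clock: 25.5
tool_pos: [0.5146, -0.003, 0.2072]
eef_rot: [[0.999, -0.041, 0.0], [-0.041, -0.999, 0.001], [0.0, -0.001, -1.0]]
wrist_force: [-0.0, 0.2, 0.4]
grip_width: 0.0851
finger_force: 0.0
```

Run:
```python
from h import *
t=capture("top");s=capture("side")
o=np.zeros((540,800,3),np.uint8)
o[:,:360]=cv2.resize(t[130:220,160:220],None,fx=6,fy=6)
o[:320,360:]=cv2.resize(s[230:310,190:300],None,fx=4,fy=4)
o[320:520,360:560]=cv2.resize(t[207:247,375:415],None,fx=5,fy=5)
cv2.imwrite("pics/c7.png",o)
```

```text
(no output)
```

View pics/c7.png

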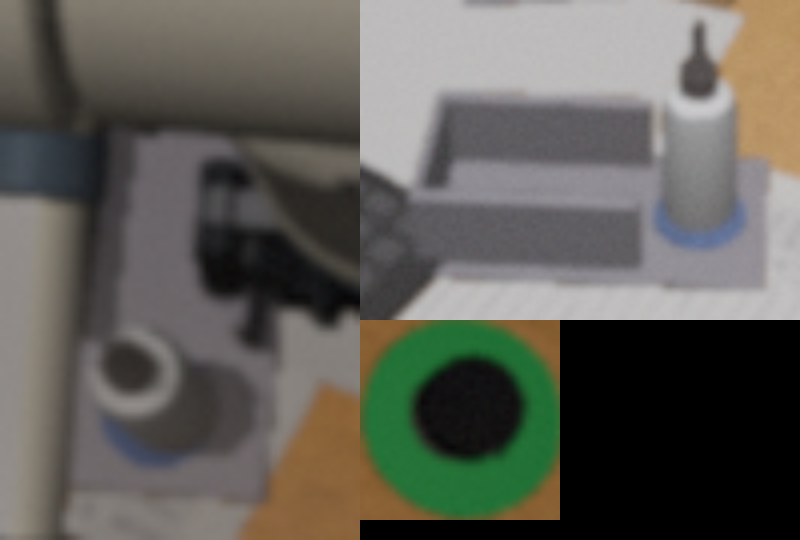

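The bottle stands upright on the pad (crop (698,230), pad (699,215)), much as it was at the start. The pot is on the coaster at (468,408) and the arm is clear.

```bash
python3 -c "
from station import *
print(close_job())"
```

```text
the job is handed in; nothing more can be done
None
```

The job is handed in at about 25.6 s: in the last pictures the pot stands let go near the middle of the green coaster and the glue bottle upright near the middle of its blue pad; no verdict came back from the judging.

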